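Light the burner under the blue pot

TASK

Light the camp stove's burner under the blue pot: with a fingertip, rub the knurled dial in front of that burner one click clockwise, so that its pointer clicks in at the yellow dot, let go of it, and then press the red igniter button fully down and release it. Leave the other dial off, do not press the igniter before the dial is set, and do not move the pot, the kettle or anything else.

Things in the scene. Friction and masses are not known exactly. Their poses are not given: they have to be found in the camera images.
- stove: green camp stove, 400 mm deep (x) by 500 mm wide (y), fixed. Origin: on the table under its centre; x away from the robot, y left. Steel control panel on the robot's side, 85 mm high, with two dials at x -135, y +140 / -140 mm and the igniter at y 0. Burners at x +70, y +135 (left) / -135 mm (right), grates 110 mm high; each dial serves the burner behind it
- dial_left (a joint): turn of the left dial (for the left burner) about the vertical, rad, growing clockwise seen from above. Clicks (detents): 0 = off, pointer at the white dot; 0.6 = light, yellow dot; 1.2 = high, red dot; end stops -0.1 and 1.3. Past half way between clicks it falls into the next one by itself and stays. Leaving a click takes up to 0.055 N m
- dial_right (a joint): turn of the right dial (for the right burner) about the vertical, rad, growing clockwise seen from above. Clicks (detents): 0 = off, pointer at the white dot; 0.6 = light, yellow dot; 1.2 = high, red dot; end stops -0.1 and 1.3. Past half way between clicks it falls into the next one by itself and stays. Leaving a click takes up to 0.055 N m
- dial_left_top (a point): axis of the left dial at its top, 102 mm above the table. Black disc, 92 mm across the bevelled rim, flat knurled top 80 mm across: too wide to grip, turned by friction. Sprung: sinks from 1 N, then 1 N per mm, bottoms at 7 mm, turns while pressed; 4 to 6 N some 30 mm off the axis, carried round, turns it. x along its white pointer, which at 0.6 points along the stove's x
- dial_right_top (a point): the same point of the right dial, which is just like the left one. Round each dial on the panel, 57 mm from its axis on the side away from the robot, lie three dots 11 mm across: white, yellow, red from left to right, 0.6 rad apart, the yellow one straight ahead (stove's x)
- igniter (a joint): travel of the red igniter button, m: 0 = out, 0.006 = fully down, which takes about 5 N; counts as pressed beyond 0.0045; springs back when released
- igniter_top (a point): centre of the top of the red igniter button (28 mm across), on the panel midway between the dials; pressed straight down
- pot: open blue enamel pot, 148 mm across the rim and 70 mm tall with two side handles (184 mm over them), about 0.7 kg, standing on the left or the right burner. Origin: centre of its underside. Loose, must stay where it is
- kettle: low steel kettle, 146 mm across, 70 mm tall with a lid knob to 81 mm, a bail handle to 103 mm and a spout along its +x reaching 103 mm from its axis, about 0.7 kg, on the other burner. Origin: centre of its underside. Loose, must stay
- salt: salt shaker, 38 mm across, 65 mm tall, standing on the stove between the pots. Origin: centre of its underside. Must stay
- mug: white mug, 80 mm across, 85 mm tall, on the table. Origin: centre of its underside. Must stay
- mustard: yellow squeeze bottle with red cap, 54 mm across, 160 mm tall. Origin: centre of its underside. Must stay
- jam: amber jam jar with red lid, 68 mm across, 95 mm tall. Origin: centre of its underside. Must stay
- spatula: kitchen spatula lying on the table along its x. Origin on its underside. Must stay
Mind the look-alikes: they are no part of the job. Of the things like the mug, leave any that is black, green or pink; of the rest the smaller one is meant.

How it is judged:
By the outcome, as a careful person would: the job done as asked, in the order asked, and still so for the second after the job is handed in, with the robot touching nothing.
It also fails if it takes over 35 s, if anything falls off the work surface, if the arm or the gripper's body presses on something with over 40 N, if the wrist force passes 120 N, or if a joint passes its speed limit or range.

ROBOT

A 7-joint arm with a two-finger parallel gripper is mounted at the origin on the work surface. World frame = base frame: x ahead of the robot, y to its left, z up, the work surface at z = 0. Lengths are in m, angles in rad, forces in N, time in s.
With the tool pointing down it reaches from about 0.35 to 0.9 m from the base axis. Payload 19.9 kg.
Tool frame: the origin (TCP) lies between the finger pads; the fingertips stand 14 mm ahead of it and the grasp point (between the pads) lies 5 mm behind it; z points along the fingers, y is the line along which they close (so a half turn about z gives the same grasp; the last joint's range is limited). The gripper opens to 85 mm and grips with 20 to 120 N. Pads are 22 mm wide; open, the fingers measure 114 mm over their backs; the gripper's body (76 mm by 85 mm) begins 54 mm behind the grasp point. The pads swing forward as they close: fully open they stand 13 mm farther back than shut.
Start: joints at [-1.321, 0.417, -0.01, 1.614, 0.005, 1.111, -0.053], TCP at [0.18, 0.599, 0.245] pointing down, gripper open.
Joint ranges: [-2.81, 2.81], [-0.39, 2.02], [-1.27, 1.25], [0.06, 2.57], [-1.19, 4.33], [0.19, 2], [-2.82, 2.82]. Speed limits (rad/s): [1.89, 1.89, 2.39, 2.39, 3.01, 3.01, 3.01].

INTERFACE

Orientations are given as a unit quaternion [w, x, y, z].
In Python, from rig import robot, eyes, find_in, pinpoint gives the robot as it stands.
- The arm moves only by the tool drive_tool, never from a script. Its argument "motion" is a list of rows, each a list of 3 entries, a list of its own where there are three numbers: the shift along the tool's x, y, z each as a share of 0.25 m, from -1 to 1, then the turn, a rotation vector about the tool's x, y, z each as a share of 90 degrees, from -1 to 1, then the closure, from -1 (fully open) to 1 (shut). A call has exactly 8 rows; each row is the pose to reach, as a shift and turn from the pose commanded when the call began, along the tool's axes at that moment; what a row does not reach only later rows make up. A row lasts 1/8 s, in which the tool goes at most 62.5 mm and 10.7 degrees, less where a joint would pass 70% of its speed; a pose out of reach is approached as far as the arm can. A call with a number of a shift or a turn outside -1 to 1 is refused whole. A call with a gripper value outside its range is refused whole. The fingers move at their own pace and stop on an object; the grip force is fixed at half the most. Time passes only in rows, so rows that repeat a pose let the fingers close, or fill a call up. It gives the time, the measured TCP pose, the force, the opening and the grip force at its end, in the units of the state.
- robot.read_state(): the state, without advancing time (a new reading comes with each control period).
- eyes.get_image(name): name is "side" or "top"; returns a dict with "image" (400x640x3 uint8, red, green, blue), "range_z" (400x640 float32, m along the optical axis (not along the pixel's ray), 0 where there is no reading), "intrinsics" (3x3 intrinsics, pixels), "eye" and "rotation" of the camera in the world. Camera axes: x right, y up, looking along -z (the intrinsics and any distortion apply to the point x, -y, -z); pixel columns grow to the right and rows downward; lengths in m; the calibration is good to about 2 mm. A picture is of the moment at which its call begins.
- robot.hand_in(): hands the job in; it is judged then, once.
Trained networks look in the newest picture that a camera, given by its name, has taken for a name from the list of things; names that differ only in an ending like _2 or _b are one class to them, and where a whole thing is asked for, a point or a joint stands for the part that bears it (a point fixed in the world has none). Each returns a list of dicts, best first, with "confidence" (0 to 1); they miss things now and then, are a little off and sometimes report something else, mostly with a low value. They report only what shows in the picture. A call takes as long as a camera call. They do not tell look-alikes from the thing itself.
- find_in(label, camera): "position" ([x, y, z] in m, in world coordinates, good to about 4 mm: the middle of the surface that is visible of it).
- pinpoint(label, camera): "position" ([x, y, z] in m, in world coordinates, good to about 4 mm: a listed point, or the origin of a listed thing).
The state is a dict: "time": time; "joint_positions": joint angles; "qvel": joint speeds; "joint_torque": joint torques, N m; "position": TCP position; "tool_rot": TCP orientation; "wrist_force": force on the tool from outside, world axes, zero at the start; "torque": the same for the moment, N m; "opening": opening from 0.0 (shut) to 1.0 (fully open); "grasp_force": force on a finger pad.
Only numpy, scipy, OpenCV 4.12 (cv2) and the standard library are available. Lean on these libraries where they do the work, as an engineer would, in place of code of your own. Each camera call takes 0.05 s, during which the arm holds its last target. There are 200 camera calls.

## Working session

There is one attempt and no reset: what is moved stays moved. The work goes in short steps, Python scripts to look and compute and a tool call to move; the robot and the scene stay as the last step left them, time stands still between calls to the robot, and variables do not carry over. Pictures are saved under pics/ and viewed, at most 10 in all, crops included, and the job is handed in when it is done.

Besides the shell and the picture viewer there is one more tool, called as name(argument=value, ...) on one line, values as JSON. drive_tool: Moves the arm, as the interface text tells. Shift numbers are shares of 0.25 m and turn numbers shares of 90 degrees, none past 1 either way. Its arguments: {"type":"object","properties":{"motion":{"type":"array","items":{"type":"array"}}},"required":["motion"]}

```bash
mkdir -p pics; python3 - <<'E'
from rig import robot, eyes, find_in, pinpoint
import cv2
for c in ("top","side"):
    d=eyes.get_image(c); cv2.imwrite(f"pics/{c}0.png",d["image"][:,:,::-1])
    for n in ("stove","dial_left_top","dial_right_top","igniter_top","pot","kettle"):
        print(c,n,[(([round(float(v),4) for v in r["position"]]),round(r["confidence"],2)) for r in pinpoint(n,c)[:3]])
s=robot.read_state(); print(s)
E
```

```text
top stove [([0.6423, -0.0732, 0.0012], 0.6), ([0.3918, 0.4134, -0.0019], 0.48)]
top dial_left_top [([0.4866, 0.0441, 0.1024], 0.65)]
top dial_right_top [([0.5386, -0.2338, 0.1043], 0.69)]
top igniter_top [([0.5146, -0.094, 0.108], 0.43), ([0.6399, -0.071, 0.0008], 0.41)]
top pot [([0.6429, -0.0702, 0.0018], 0.67), ([0.7331, -0.1939, 0.1117], 0.57)]
top kettle [([0.6813, 0.0792, 0.1116], 0.98)]
side stove [([0.6447, -0.0716, -0.0013], 0.78)]
side dial_left_top [([0.4884, 0.0429, 0.1031], 0.76), ([0.3959, 0.4175, -0.0001], 0.22)]
side dial_right_top [([0.5333, -0.2348, 0.0983], 0.7)]
side igniter_top [([0.5065, -0.0977, 0.1097], 0.45)]
side pot [([0.729, -0.1944, 0.113], 0.78)]
side kettle [([0.6855, 0.0747, 0.1078], 0.89)]
{'time': 0.7, 'joint_positions': array([-1.32053379,  0.4173528 , -0.01027675,  1.61362089,  0.00472134,
        1.1106966 , -0.05297143]), 'qvel': array([ 3.38340988e-04, -1.66101645e-03, -6.71861287e-04, -2.12344531e-05,
        8.44512190e-05, -2.57524063e-04, -1.58672926e-03]), 'joint_torque': array([-1.52160928e-04, -8.64057255e+01,  6.77752309e-01, -4.35169530e+01,
        1.91171479e-02,  1.99817172e-03, -3.30446846e-05]), 'position': array([0.17978384, 0.59855829, 0.24528089]), 'tool_rot': array([ 2.97215360e-05,  1.45354519e-01,  9.89379635e-01, -2.97694390e-05]), 'wrist_force': array([ 0.29273661, -0.1127135 ,  0.19197855]), 'torque': array([0.02996595, 0.04439121, 0.01419379]), 'grasp_force': 0.0, 'opening': 1.000251776905595}
```

View pics/top0.png

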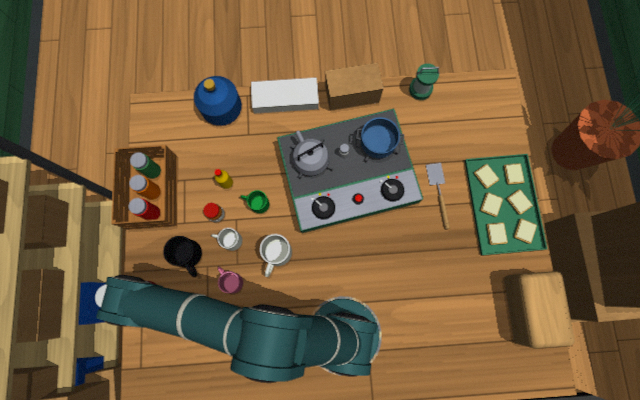

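View pics/side0.png

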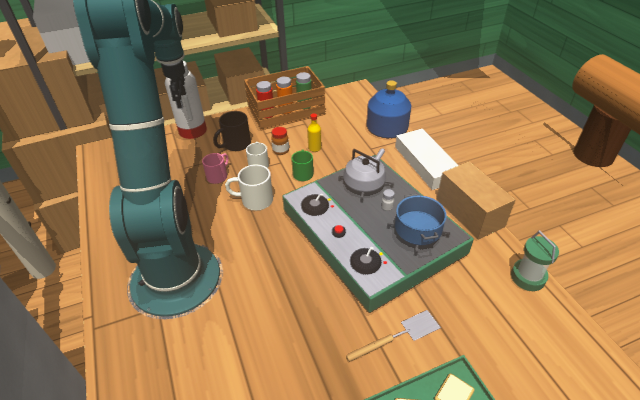

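The top picture shows the blue pot at (380,138), on the right burner, with its dial at (392,189). The kettle is at (310,155) on the left burner, its dial is at (323,207), and the igniter is at (358,199). The side picture agrees. I'll refine the positions from depth and enlarge the right dial.

```bash
cat > h.py <<'E'
from rig import robot, eyes, find_in, pinpoint
import cv2, numpy as np
def cloud(c):
    d=eyes.get_image(c); K=d["intrinsics"]; z=d["range_z"]
    v,u=np.mgrid[:400,:640]
    P=np.stack([(u-K[0,2])/K[0,0]*z,-(v-K[1,2])/K[1,1]*z,-z],-1)
    return d["image"],P@np.array(d["rotation"]).T+d["eye"],z
E
python3 - <<'E'
from h import *
for c in ("top","side"):
    im,W,z=cloud(c); h=cv2.cvtColor(im,cv2.COLOR_RGB2HSV)
    for n,g in (("L",(.488,.0435)),("R",(.536,-.234))):
        r=np.hypot(W[...,0]-g[0],W[...,1]-g[1])
        m=(r<.052)&(W[...,2]>.094)&(W[...,2]<.112)&(z>0)
        rect=cv2.minEnclosingCircle(W[m][:,:2].astype(np.float32))
        w=m&(h[...,2]>150)&(h[...,1]<60)
        print(c,n,m.sum(),W[m].mean(0).round(4),"circ",np.round(rect[0],4),round(rect[1],4),"pointer px",w.sum(),W[w].mean(0).round(4), "ztop",np.median(W[m][:,2]).round(4))
    r=np.hypot(W[...,0]-.512,W[...,1]+.096)
    m=(r<.025)&(h[...,1]>150)&((h[...,0]<8)|(h[...,0]>172))&(z>0)
    print(c,"ign",m.sum(),W[m].mean(0).round(4),np.percentile(W[m][:,2],[10,50,90]).round(4))
    for n,g in (("L",(.488,.0435)),("R",(.536,-.234))):
      for col,lo,hi in (("Y",18,38),("R",-1,8)):
        r=np.hypot(W[...,0]-g[0],W[...,1]-g[1])
        m=(r<.068)&(r>.046)&(h[...,1]>120)&(h[...,2]>90)&(h[...,0]>lo)&(h[...,0]<hi)&(W[...,2]>.07)
        if m.sum(): print(c,n,col,m.sum(),W[m].mean(0).round(4))
    u,v=((392,185) if c=="top" else (366,262)); k=40 if c=="top" else 40
    cv2.imwrite(f"pics/{c}crop.png",cv2.resize(im[v-k:v+k,u-k-20:u+k-10,::-1],None,fx=7,fy=7,interpolation=cv2.INTER_CUBIC))
E
python3 -c "
import cv2,numpy as np
a=cv2.imread('pics/topcrop.png');b=cv2.imread('pics/sidecrop.png');cv2.imwrite('pics/crop1.png',cv2.resize(np.hstack([a,b]),(800,460)))"
```

```text
Traceback (most recent call last):
  File "h.py", line 7, in cloud
    return d["image"],P@np.array(d["rotation"]).T+d["eye"],z
                      ~^~~~~~~~~~~~~~~~~~~~~~~~~~
ValueError: matmul: Input operand 1 has a mismatch in its core dimension 0, with gufunc signature (n?,k),(k,m?)->(n?,m?) (size 4 is different from 3)
[ WARN:0@0.009] global loadsave.cpp:275 findDecoder imread_('pics/topcrop.png'): can't open/read file: check file path/integrity
[ WARN:0@0.009] global loadsave.cpp:275 findDecoder imread_('pics/sidecrop.png'): can't open/read file: check file path/integrity
Traceback (most recent call last):
cv2.error: OpenCV(4.12.0) :-1: error: (-5:Bad argument) in function 'resize'
> Overload resolution failed:
>  - src data type = object is not supported
>  - Expected Ptr<cv::UMat> for argument 'src'
```

```bash
sed -i 's/np.array(d\["rotation"\]).T/Rotation.from_quat(np.roll(d["rotation"],-1)).as_matrix().T/; 1i from scipy.spatial.transform import Rotation' h.py
cat > m.py <<'E'
from h import *
import sys
print(eyes.get_image("top").keys())
ims=[]
for c in ("top","side"):
    im,W,z=cloud(c); h=cv2.cvtColor(im,cv2.COLOR_RGB2HSV)
    for n,g in (("L",(.488,.0435)),("R",(.536,-.234))):
        r=np.hypot(W[...,0]-g[0],W[...,1]-g[1])
        m=(r<.056)&(W[...,2]>.094)&(W[...,2]<.114)&(z>0)
        if m.sum()<5: print(c,n,"none"); continue
        q=cv2.minEnclosingCircle(W[m][:,:2].astype(np.float32))
        w=m&(h[...,2]>130)&(h[...,1]<70)
        print(c,n,m.sum(),W[m].mean(0).round(4),"circ",np.round(q[0],4),round(q[1],4),"pointer",w.sum(),W[w].mean(0).round(4),"ztop",np.median(W[m][:,2]).round(4))
        for col,lo,hi in (("Y",18,38),("R",-1,8)):
            m=(r<.068)&(r>.046)&(h[...,1]>120)&(h[...,2]>90)&(h[...,0]>lo)&(h[...,0]<hi)&(W[...,2]>.07)
            if m.sum(): print("   dot",col,m.sum(),W[m].mean(0).round(4))
    r=np.hypot(W[...,0]-.512,W[...,1]+.096)
    m=(r<.025)&(h[...,1]>150)&((h[...,0]<8)|(h[...,0]>172))&(z>0)
    if m.sum(): print(c,"ign",m.sum(),W[m].mean(0).round(4),np.percentile(W[m][:,2],[10,50,90]).round(4))
    u,v=((385,180) if c=="top" else (366,250)); k=40
    ims.append(cv2.resize(im[v-k:v+k,u-k:u+k,::-1],None,fx=5,fy=5,interpolation=cv2.INTER_CUBIC))
cv2.imwrite(f"pics/{sys.argv[1]}.png",np.hstack(ims))
E
python3 m.py crop1
```

```text
dict_keys(['image', 'range_z', 'intrinsics', 'eye', 'rotation'])
top L 418 [0.4823 0.0418 0.1018] circ [0.4869 0.04  ] 0.0501 pointer 12 [0.4998 0.0554 0.1034] ztop 0.1019
   dot Y 4 [0.542  0.0499 0.0853]
   dot R 3 [0.5357 0.0156 0.0873]
top R 408 [ 0.5323 -0.2325  0.1022] circ [ 0.5322 -0.2334] 0.0475 pointer 12 [ 0.5494 -0.2248  0.1014] ztop 0.1022
   dot Y 5 [ 0.5903 -0.2239  0.0867]
   dot R 5 [ 0.5883 -0.259   0.0851]
top ign 52 [ 0.51   -0.098   0.1048] [0.0966 0.1067 0.1112]
side L 434 [0.4829 0.0354 0.1018] circ [0.4855 0.0405] 0.0476 pointer 69 [0.4891 0.0467 0.103 ] ztop 0.102
   dot Y 8 [0.5417 0.0522 0.0863]
   dot R 6 [0.5403 0.0214 0.0843]
side R 607 [ 0.5338 -0.2384  0.1015] circ [ 0.5354 -0.2356] 0.0463 pointer 93 [ 0.5399 -0.2292  0.1021] ztop 0.1018
   dot Y 10 [ 0.5933 -0.2224  0.0863]
   dot R 8 [ 0.5887 -0.2573  0.0868]
side ign 56 [ 0.5105 -0.0996  0.1051] [0.1006 0.1058 0.1095]
```

View pics/crop1.png

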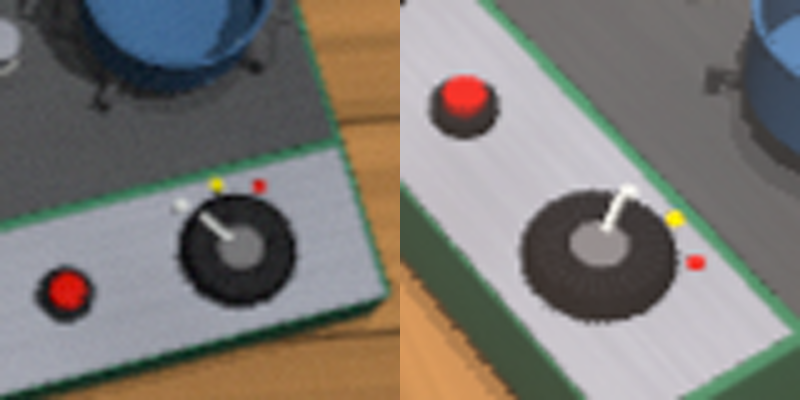

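The crop shows the right dial's pointer at its white dot, so it is off. The red igniter lies to its left. The pot stands behind the right dial, so that is the one to turn. From the two dials: right axis ≈ (0.535, -0.235), stove yaw ≈ 0.174, igniter ≈ (0.5105, -0.0975). Next I go over with the fingers shut.

drive_tool(motion=[[[-0.06,-0.08,0],[0,0,0],1],[[-0.15,-0.2,0],[0,0,0],1],[[-0.26,-0.33,0],[0,0,0],1],[[-0.37,-0.47,0],[0,0,0],1],[[-0.48,-0.62,0],[0,0,0],1],[[-0.59,-0.76,0],[0,0,0],1],[[-0.68,-0.87,0],[0,0,0],1],[[-0.74,-0.95,0],[0,0,0],1]])

```text
time: 1.9
position: [0.2892, 0.3165, 0.2455]
tool_rot: [0.0, 0.146, 0.989, 0.0]
wrist_force: [-0.0, 0.3, 0.1]
opening: -0.001
grasp_force: 0.0
```

drive_tool(motion=[[[-0.06,-0.08,0],[0,0,0],1],[[-0.15,-0.2,0],[0,0,0],1],[[-0.26,-0.33,0],[0,0,0],1],[[-0.37,-0.47,0],[0,0,0],1],[[-0.48,-0.62,0],[0,0,0],1],[[-0.59,-0.76,0],[0,0,0],1],[[-0.68,-0.87,0],[0,0,0],1],[[-0.74,-0.95,0],[0,0,0],1]])

```text
time: 2.9
position: [0.398, 0.0358, 0.2456]
tool_rot: [0.0, 0.146, 0.989, 0.0]
wrist_force: [0.4, 0.6, 0.5]
opening: -0.003
grasp_force: 0.0
```

drive_tool(motion=[[[-0.06,-0.08,0],[0,0,0],1],[[-0.15,-0.2,0],[0,0,0],1],[[-0.26,-0.33,0],[0,0,0],1],[[-0.37,-0.47,0],[0,0,0],1],[[-0.48,-0.62,0],[0,0,0],1],[[-0.59,-0.76,0],[0,0,0],1],[[-0.68,-0.88,0],[0,0,0],1],[[-0.73,-0.94,0],[0,0,0],1]])

```text
time: 3.9
position: [0.5048, -0.2423, 0.2452]
tool_rot: [-0.0, 0.146, 0.989, -0.0]
wrist_force: [-0.5, 0.8, 0.3]
opening: -0.001
grasp_force: 0.0
```

drive_tool(motion=[[[0,0.007,0.08],[0,0,0],1],[[0,0.007,0.16],[0,0,0],1],[[0,0.007,0.26],[0,0,0],1],[[0,0.007,0.36],[0,0,0],1],[[0,0.007,0.43],[0,0,0],1],[[0,0.007,0.47],[0,0,0],1],[[0,0.007,0.48],[0,0,0],1],[[0,0.007,0.48],[0,0,0],1]])

```text
time: 4.9
position: [0.5054, -0.2388, 0.1258]
tool_rot: [0.0, 0.145, 0.989, -0.0]
wrist_force: [0.0, -0.5, -0.2]
opening: 0.001
grasp_force: 0.0
```

```bash
sed -i 's/u,v=((385,180)/u,v=((385,185)/' m.py; python3 m.py crop2 | grep -v dot; python3 -c "
from rig import robot; s=robot.read_state(); print(s['position'],s['wrist_force'],s['torque'])"
```

```text
dict_keys(['image', 'range_z', 'intrinsics', 'eye', 'rotation'])
top L 388 [0.4835 0.0428 0.102 ] circ [0.4799 0.0408] 0.0489 pointer 7 [0.5015 0.0579 0.1035] ztop 0.1022
top R none
top ign 52 [ 0.5102 -0.0981  0.1048] [0.0973 0.1059 0.1104]
side L 430 [0.4828 0.0364 0.1016] circ [0.4831 0.0388] 0.0475 pointer 16 [0.5071 0.0626 0.1019] ztop 0.1017
side R 454 [ 0.537  -0.2458  0.1014] circ [ 0.5348 -0.2361] 0.0465 pointer 41 [ 0.544  -0.2339  0.1028] ztop 0.1018
side ign 57 [ 0.5099 -0.0997  0.1051] [0.1006 0.1055 0.1091]
[ 0.50548617 -0.23878741  0.12590947] [-0.2956632  -0.53825612 -0.48917632] [-0.03874426 -0.01391486 -0.004951  ]
```

View pics/crop2.png

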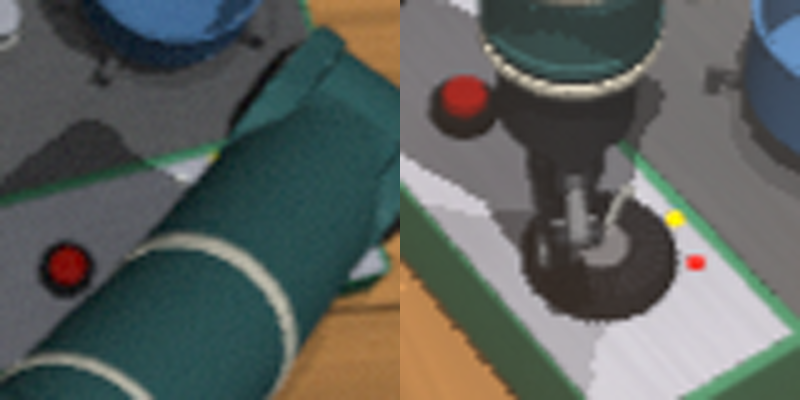

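The crop shows the shut fingers above the near side of the right dial, clear of its pointer. I press down next and check the force.

drive_tool(motion=[[[0,0,0.01],[0,0,0],1],[[0,0,0.02],[0,0,0],1],[[0,0,0.03],[0,0,0],1],[[0,0,0.038],[0,0,0],1],[[0,0,0.045],[0,0,0],1],[[0,0,0.052],[0,0,0],1],[[0,0,0.056],[0,0,0],1],[[0,0,0.056],[0,0,0],1]])

```text
time: 6.05
position: [0.5051, -0.2388, 0.1114]
tool_rot: [-0.0, 0.145, 0.989, -0.0]
wrist_force: [-2.2, 0.3, 6.0]
opening: -0.002
grasp_force: 2.8
```

drive_tool(motion=[[[0.004,0.01,0],[0,0,0.056],1],[[0.007,0.02,0],[0,0,0.111],1],[[0.009,0.03,0],[0,0,0.167],1],[[0.01,0.041,0],[0,0,0.222],1],[[0.01,0.051,0],[0,0,0.278],1],[[0.01,0.062,0],[0,0,0.333],1],[[0.008,0.07,0],[0,0,0.378],1],[[0.008,0.07,0],[0,0,0.378],1]])

```text
time: 7.05
position: [0.5082, -0.221, 0.1113]
tool_rot: [-0.0, 0.429, 0.903, 0.0]
wrist_force: [-4.1, 1.8, 5.6]
opening: 0.003
grasp_force: 2.9
```

```bash
python3 m.py crop3 | grep -v dot; python3 -c "
from rig import robot; s=robot.read_state(); print(s['position'],s['tool_rot'],s['wrist_force'],s['torque'])"
```

```text
dict_keys(['image', 'range_z', 'intrinsics', 'eye', 'rotation'])
top L 312 [0.4904 0.0378 0.1025] circ [0.4921 0.036 ] 0.0482 pointer 3 [0.5322 0.0512 0.096 ] ztop 0.1024
top R none
side L 436 [0.4831 0.0362 0.1014] circ [0.485  0.0383] 0.0477 pointer 8 [0.5078 0.0616 0.1025] ztop 0.1016
side R 454 [ 0.5367 -0.24    0.0981] circ [ 0.5353 -0.2367] 0.0456 pointer 75 [ 0.5426 -0.2331  0.0981] ztop 0.0978
side ign 54 [ 0.5101 -0.0993  0.105 ] [0.1016 0.1052 0.1083]
[ 0.5081648  -0.22106141  0.11131028] [-2.71022349e-04  4.28347859e-01  9.03613870e-01  1.09068520e-04] [-2.63961435  3.05339599  5.55416045] [0.52098784 0.59987768 0.02680068]
```

View pics/crop3.png

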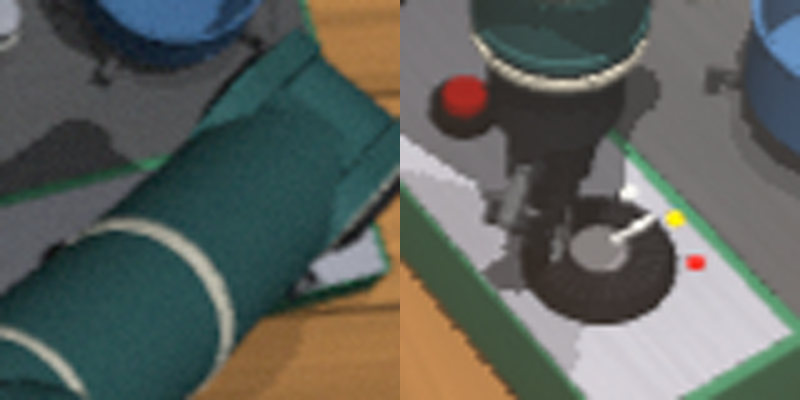

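The pointer now sits close to the yellow dot. I lift straight up, move over to the igniter and check the click before pressing.

drive_tool(motion=[[[0,0,-0.05],[0,0,0],1],[[0,0,-0.15],[0,0,0],1],[[0,0,-0.24],[0,0,0],1],[[0.09,0.08,-0.24],[0,0,0],1],[[0.2,0.17,-0.24],[0,0,0],1],[[0.3,0.255,-0.24],[0,0,0],1],[[0.36,0.305,-0.24],[0,0,0],1],[[0.376,0.319,-0.24],[0,0,0],1]])

```text
time: 8.2
position: [0.5108, -0.0971, 0.1719]
tool_rot: [0.0, 0.428, 0.904, 0.0]
wrist_force: [-0.0, -0.6, -0.7]
opening: 0.002
grasp_force: 0.0
```

```bash
python3 m.py crop4 | grep -v dot; python3 -c "
from rig import robot; s=robot.read_state(); print(s['time'],s['position'],s['tool_rot'],s['wrist_force'])"
```

```text
dict_keys(['image', 'range_z', 'intrinsics', 'eye', 'rotation'])
top L 311 [0.4883 0.0499 0.1021] circ [0.4896 0.0396] 0.0527 pointer 0 [nan nan nan] ztop 0.1024
top R 376 [ 0.5316 -0.2347  0.1021] circ [ 0.534  -0.2351] 0.0496 pointer 13 [ 0.5557 -0.2349  0.1037] ztop 0.102
side L 420 [0.4829 0.0366 0.1018] circ [0.4848 0.0399] 0.0463 pointer 5 [0.5031 0.0593 0.1022] ztop 0.1018
side R 607 [ 0.5341 -0.2382  0.1017] circ [ 0.5343 -0.2361] 0.0475 pointer 102 [ 0.5421 -0.23    0.1026] ztop 0.1018
side ign 55 [ 0.5106 -0.1002  0.105 ] [0.1014 0.1056 0.1087]
8.35 [ 0.51064526 -0.09875758  0.17167145] [ 2.97758876e-04  4.28636441e-01  9.03477012e-01 -4.52644621e-05] [ 0.16251246 -0.76652363  0.16566846]m.py:13: RuntimeWarning: Mean of empty slice.
  print(c,n,m.sum(),W[m].mean(0).round(4),"circ",np.round(q[0],4),round(q[1],4),"pointer",w.sum(),W[w].mean(0).round(4),"ztop",np.median(W[m][:,2]).round(4))
  ret = um.true_divide(
```

View pics/crop4.png

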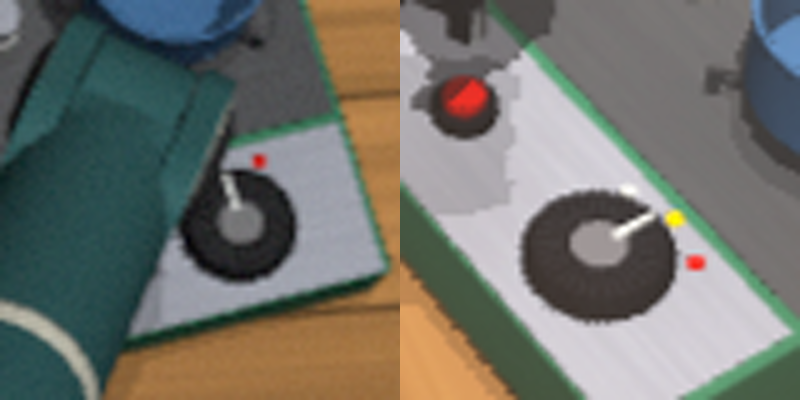

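The crop shows the right pointer on the yellow dot, with the dial sprung back up. Next I press the igniter, moving down in steps and watching the force.

drive_tool(motion=[[[0,0,0.05],[0,0,0],1],[[0,0,0.1],[0,0,0],1],[[0,0,0.15],[0,0,0],1],[[0,0,0.18],[0,0,0],1],[[0,0,0.19],[0,0,0],1],[[0,0,0.2],[0,0,0],1],[[0,0,0.208],[0,0,0],1],[[0,0,0.208],[0,0,0],1]])

```text
time: 9.35
position: [0.5107, -0.0982, 0.1195]
tool_rot: [0.0, 0.428, 0.904, 0.0]
wrist_force: [-0.2, -0.3, 2.3]
opening: -0.001
grasp_force: 1.1
```

drive_tool(motion=[[[0,0,0.004],[0,0,0],1],[[0,0,0.008],[0,0,0],1],[[0,0,0.012],[0,0,0],1],[[0,0,0.016],[0,0,0],1],[[0,0,0.018],[0,0,0],1],[[0,0,0.018],[0,0,0],1],[[0,0,0.018],[0,0,0],1],[[0,0,0.018],[0,0,0],1]])

```text
time: 10.35
position: [0.5108, -0.0982, 0.115]
tool_rot: [0.0, 0.429, 0.904, 0.0]
wrist_force: [-0.2, 0.1, 9.1]
opening: -0.001
grasp_force: 4.3
```

drive_tool(motion=[[[0,0,0.003],[0,0,0],1],[[0,0,0.006],[0,0,0],1],[[0,0,0.006],[0,0,0],1],[[0,0,0.006],[0,0,0],1],[[0,0,0.006],[0,0,0],1],[[0,0,0.006],[0,0,0],1],[[0,0,0.006],[0,0,0],1],[[0,0,0.006],[0,0,0],1]])

```text
time: 11.35
position: [0.5109, -0.0983, 0.1145]
tool_rot: [0.0, 0.429, 0.904, 0.001]
wrist_force: [-10.2, 2.0, 35.1]
opening: 0.001
grasp_force: 17.7
```

The force jumped to 35 N over the last 0.5 mm, so the button is bottomed. I release it and lift clear.

drive_tool(motion=[[[0,0,-0.01],[0,0,0],1],[[0,0,-0.04],[0,0,0],1],[[0,0,-0.1],[0,0,0],1],[[0,0,-0.2],[0,0,0],1],[[0,0,-0.3],[0,0,0],1],[[0,0,-0.4],[0,0,0],1],[[0,0,-0.48],[0,0,0],1],[[0,0,-0.5],[0,0,0],1]])

```text
time: 12.35
position: [0.5108, -0.0981, 0.2397]
tool_rot: [0.001, 0.428, 0.904, 0.001]
wrist_force: [0.2, -0.8, 1.0]
opening: 0.002
grasp_force: 0.0
```

```bash
python3 - <<'E'
from h import *
im,W,z=cloud("side"); cv2.imwrite("pics/end.png",cv2.resize(im[150:310,270:490,::-1],None,fx=3.6,fy=3.6,interpolation=cv2.INTER_CUBIC))
h=cv2.cvtColor(im,cv2.COLOR_RGB2HSV); m=(np.hypot(W[...,0]-.512,W[...,1]+.096)<.025)&(h[...,1]>150)&((h[...,0]<8)|(h[...,0]>172))
print(W[m].mean(0),np.percentile(W[m][:,2],[10,50,90]),robot.read_state()["wrist_force"])
E
```

```text
[ 0.51039405 -0.098905    0.10513589] [0.0984691  0.10591826 0.10924256] [ 1.12864549 -0.34992123  1.38931153]
```

View pics/end.png

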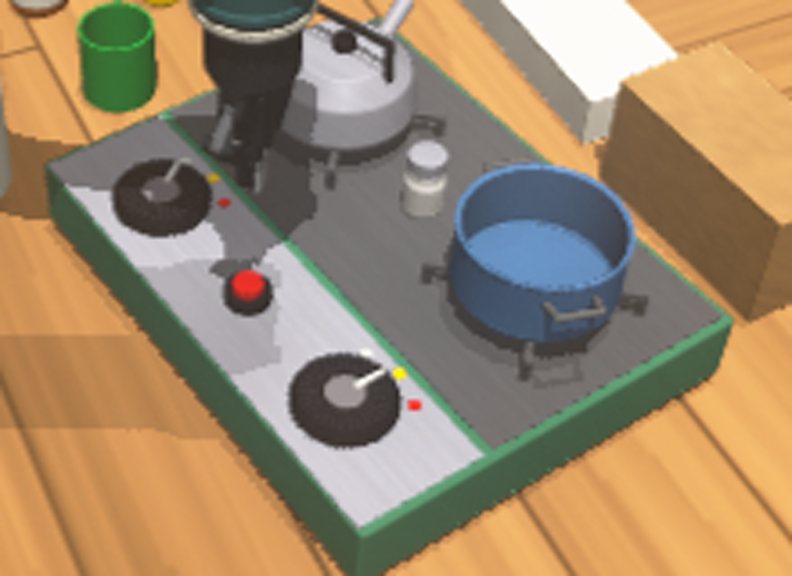

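The right dial's pointer (375,380) is at the yellow dot and the left dial (165,195) is still off. The igniter (248,287) is back out, the pot, kettle and salt look unmoved, and the arm is clear.

```bash
python3 -c "
from rig import robot; print(robot.hand_in())"
```

```text
the job is handed in; nothing more can be done
None
```

The right dial, which serves the blue pot's burner, is clicked to the yellow dot; the igniter was then pressed fully down and released, the left dial stayed off, and I handed the job in at about 12.4 s.

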